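# Load the sample vials and hold the loupe over the middle one

## Robot

A 7-joint arm with a two-finger parallel gripper is mounted at the origin on the work surface. World frame = base frame: x ahead of the robot, y to its left, z up, the work surface at z = 0. Lengths are in m, angles in rad, forces in N, time in s.
With the tool pointing down it reaches from about 0.425 to 0.875 m from the base axis. Payload 8.4 kg.
Tool frame: the origin (TCP) lies on the mounting face of the last link; the fingertips stand 173 mm ahead of it and the grasp point (between the pads) lies 155 mm ahead of it; y points along the fingers, z is the direction in which the jaws open and shut, and the axes are right-handed (so a half turn about y gives the same grasp; the last joint's range is limited). The gripper opens to 85 mm and grips with 20 to 120 N. Pads are 22 mm wide; open, the fingers measure 114 mm over their backs; the gripper's body (76 mm by 85 mm) begins 54 mm behind the grasp point. The pads swing forward as they close: fully open they stand 13 mm farther back than shut.
Start: joints at [-1.327, 0.333, 0.04, 1.465, -0.013, 1.343, -0.059], TCP at [0.218, 0.612, 0.405] pointing down, gripper open.
Joint ranges: [-2.58, 2.58], [-0.38, 2.09], [-1.3, 1.39], [0.25, 2.4], [-1.5, 4.64], [0.08, 2.09], [-2.65, 2.65]. Speed limits (rad/s): [2.22, 2.22, 2.79, 2.79, 3.14, 3.14, 3.14].

## Interface

Orientations are given as a 3x3 rotation matrix whose columns are the frame's x, y, z axes.
In Python, from cell import sense, snapshot, get_calibration, hand_in gives the robot as it stands.
- The arm moves only by the tool arm_command, never from a script. Its argument "steps" is a list of rows, each an object of numbers: "x", "y", "z": the shift along the tool's x, y, z in m; "twist": the turn about the tool's y in rad; "hand": the finger opening in m, from 0 to 0.0854. In form: [{"x": .., "y": .., "z": .., "twist": .., "hand": ..}, ...]. A call has exactly 10 rows; each row shifts and turns the commanded pose from where the row before left it, along the tool's axes as they then stand; what a row does not reach is not made up. A row lasts 1/12 s, in which the tool goes at most 41.7 mm and 7.16 degrees, less where a joint would pass 70% of its speed; a pose out of reach is approached as far as the arm can. A call is refused whole if a number of a shift passes 0.0417 or a number of a turn 0.125, either way. A call with a gripper value outside its range is refused whole. The fingers move at their own pace and stop on an object; "squeeze" is the grip in N (left out, the last holds). Time passes only in rows, so rows that do not move let the fingers close, or fill a call up. It gives the time, the measured TCP pose, the force and the opening at its end, in the units of the state.
- sense(): the state, without advancing time (a new reading comes with each control period).
- snapshot(name): name is "scene" or "top"; returns (picture, depth): 400x640x3 uint8, red, green, blue; 400x640 float32, m along the optical axis (not along the pixel's ray), 0 where there is no reading.
- get_calibration(name): a dict with "mtx" (3x3 intrinsics, pixels), "R" (3x3) and "t" (3): a world point X has camera coordinates R X + t. Camera axes: x right, y down, z forward; pixel columns grow to the right and rows downward; lengths in m; the calibration is good to about 2 mm. A picture is of the moment at which its call begins. get_calibration takes no time and is no camera call.
- hand_in(): hands the job in, once; it reports no verdict.
The state is a dict: "clock": time; "q": joint angles; "qd": joint speeds; "joint_efforts": joint torques, N m; "tool_pos": TCP position; "eef_rot": TCP orientation; "force": force on the tool from outside, world axes, zero at the start; "ft_torque": the same for the moment, N m; "grip_width": opening from 0.0 (shut) to 1.0 (fully open).
Only numpy, scipy, OpenCV 4.12 (cv2) and the standard library are available. Lean on these libraries where they do the work, as an engineer would, in place of code of your own. Each camera call takes 0.05 s, during which the arm holds its last target. There are 200 camera calls.

## Task

Put the two small capped vials that stand loose on the desk upright into the two empty wells of the white carrier, one per well. Then pick up the loupe and hold it level over the vial in the middle well, lens centred over the vial and at the height marked by the top of the collar on the carrier's gauge post, touching nothing with it, and finish while still holding it there steadily. Leave the vial that is already loaded, the collar and the other things on the desk where they are.

Things in the scene. Friction and masses are not known exactly. Their poses are not given: they have to be found in the camera images.
- carrier: white three-well carrier, fixed to the desk: a plate 60 mm (its x) by 200 mm (its y) by 20 mm tall, with three round wells in a row along its y, 50 mm apart, and a steel gauge post (10 mm diameter, top 165 mm above the desk) at its -y end. Origin: on the desk, under the middle well; z up. The plate reaches from y = -120 to +80 mm, the post stands at y = -100 mm
- well_middle (a point): centre of the mouth of the carrier's middle well, level with the plate's top, 20 mm above the desk; the well is 24 mm in diameter and 14 mm deep (floor 6 mm above the desk), empty at the start. A seated vial stands 36 mm out of it, so grip a vial at least 16 mm above its base to seat it without the fingers meeting the plate
- well_far (a point): centre of the mouth of the end well away from the gauge post, same size, empty at the start
- well_loaded (a point): centre of the mouth of the end well beside the gauge post, same size; it already holds a vial
- mark (a point): centre of the top face of the grey collar on the gauge post (collar 32 mm diameter, 14 mm tall, with a small steel screw); the collar's height, 105 to 150 mm above the desk, differs each time and marks the focal height for the middle of the lens. The collar stays by friction and can be pushed along the post: do not touch it
- vial_a_center (a point): small round sample vial with a grey cap, 20 mm diameter, 50 mm tall, 20 g, straight-sided from base to cap; this point is its centre, 25 mm above its base, z along its axis; loose, standing on the desk
- vial_b_center (a point): small round sample vial with a grey cap, 20 mm diameter, 50 mm tall, 20 g, straight-sided from base to cap; this point is its centre, 25 mm above its base, z along its axis; loose, standing on the desk (the same as vial a; either may go to either empty well)
- vial_c_center (a point): small round sample vial with a grey cap, 20 mm diameter, 50 mm tall, 20 g, straight-sided from base to cap; this point is its centre, 25 mm above its base, z along its axis; already standing in the well beside the gauge post: leave it
- loupe_grip (a point): grip point of the loupe, which lies flat on the desk: half-way up the handle, 75 mm from the lens centre, close to its centre of mass. The black handle is a straight bar 24 mm wide, 22 mm tall, 90 mm long (it runs from 44 to 134 mm from the lens centre); the loupe weighs about 120 g. This frame's +x points along the handle towards the lens, z up; grip across y
- lens (a point): centre of the loupe's glass lens, half-way up its round black rim (rim 66 mm outer diameter, 12 mm tall); 75 mm along +x from the grip point and 5 mm below it; z is the lens axis, upright when the loupe is level
- dropper_center (a point): bystander: amber dropper bottle, 32 mm diameter, 92 mm tall, loose, standing near the vials; point 45 mm above its base
- dropper_two_center (a point): bystander: another such dropper bottle, behind the carrier
- tape: bystander: roll of paper tape lying flat, 70 mm diameter, 18 mm tall; origin at its underside
- stapler: bystander: black stapler, 130 mm long, 55 mm tall; origin at its underside
There are look-alikes about, which are no part of the job. Leave any orange or turquoise look-alike of the part that bears vial_a_center alone.

How it is judged:
By the outcome, as a careful person would: the job done as asked, in the order asked, and still so for the second after the job is handed in, while the arm keeps its last pose, push and grip.
It also fails if it takes over 72 s, if anything falls off the work surface, if the arm or the gripper's body presses on something with over 40 N, if the wrist force passes 120 N, or if a joint passes its speed limit or range.

## Working session

There is one attempt and no reset: what is moved stays moved. The work goes in short steps, Python scripts to look and compute and a tool call to move; the robot and the scene stay as the last step left them, time stands still between calls to the robot, and variables do not carry over. Pictures are saved under pics/ and viewed, about 8 in all and at most 12, crops included, and the job is handed in when it is done.

Besides the shell and the picture viewer there is one more tool, called after ">>>" as name(argument=value, ...) on one line, values as JSON. arm_command: Moves the arm, as the interface text tells. Its arguments: {"type":"object","properties":{"steps":{"type":"array"},"squeeze":{"type":"number"}},"required":["steps"]}

```bash
ls; mkdir -p pics; cat > h.py <<'E'
from cell import *
import numpy as np, cv2
def snap(n,fn=None):
    p,d=snapshot(n)
    np.savez('last_%s.npz'%n,p=p,d=d)
    if fn: cv2.imwrite('pics/'+fn,p[:,:,::-1])
    return p,d
def cloud(n,d):
    c=get_calibration(n);K=np.array(c['mtx']);R=np.array(c['R']);t=np.array(c['t'])
    v,u=np.mgrid[0:d.shape[0],0:d.shape[1]]
    X=np.stack([(u-K[0,2])/K[0,0]*d,(v-K[1,2])/K[1,1]*d,d],-1)
    return (X-t)@R
E
python3 - <<'E'
from h import *
for n in('scene','top'):
    p,d=snap(n,n+'1.png'); c=get_calibration(n); print(c); 
s=sense();print(s)
E
```

```text
pics
{'mtx': array([[491.55923281,   0.        , 313.26319656],
       [  0.        , 491.55923281, 196.74197243],
       [  0.        ,   0.        ,   1.        ]]), 'R': array([[ 0.20176718,  0.97930749,  0.01571157],
       [ 0.80750683, -0.15725007, -0.56851134],
       [-0.55427676,  0.12739413, -0.82252538]]), 't': array([-0.12964133, -0.4116195 ,  1.48716129])}
{'mtx': array([[516.76527972,   0.        , 324.44572973],
       [  0.        , 516.76527972, 198.22421757],
       [  0.        ,   0.        ,   1.        ]]), 'R': array([[-0.0227334 , -0.99973695, -0.00303692],
       [-0.99843372,  0.02285888, -0.05106442],
       [ 0.0511204 ,  0.0018713 , -0.99869074]]), 't': array([0.02976852, 0.58654288, 1.41879475])}
{'clock': 0.1, 'q': array([-1.32721927,  0.33386586,  0.03987449,  1.46620225, -0.01336872,
        1.34329249, -0.05849351]), 'qd': array([ 0.00135338, -0.00276492, -0.00052702, -0.00133054,  0.0007536 ,
       -0.00107932,  0.00218471]), 'joint_efforts': array([ 4.69557534e-03, -6.60026264e+01,  1.37081444e+00, -4.06470966e+01,
        1.71023305e-02,  9.27686866e-03, -2.82013900e-05]), 'tool_pos': array([0.21842762, 0.61203077, 0.40388397]), 'eef_rot': array([[ 9.41823799e-01, -3.79001149e-04,  3.36106810e-01],
       [-3.36106998e-01, -1.45399534e-03,  9.41822686e-01],
       [ 1.31745855e-04, -9.99998871e-01, -1.49679235e-03]]), 'force': array([ 0.23872155,  0.34726905, -0.26335191]), 'ft_torque': array([-0.00773729, -0.02082201, -0.01190851]), 'grip_width': 0.9995085976453671}
```

View pics/top1.png

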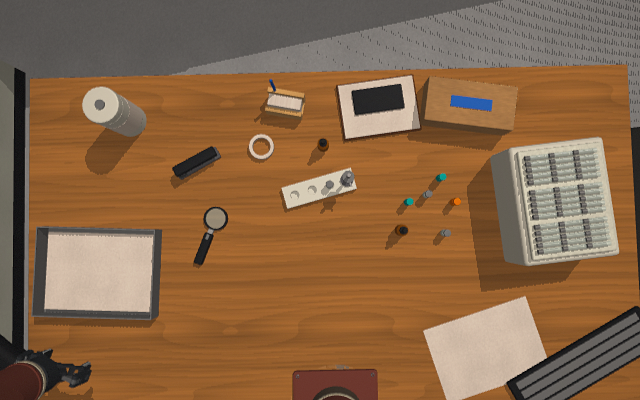

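View pics/scene1.png

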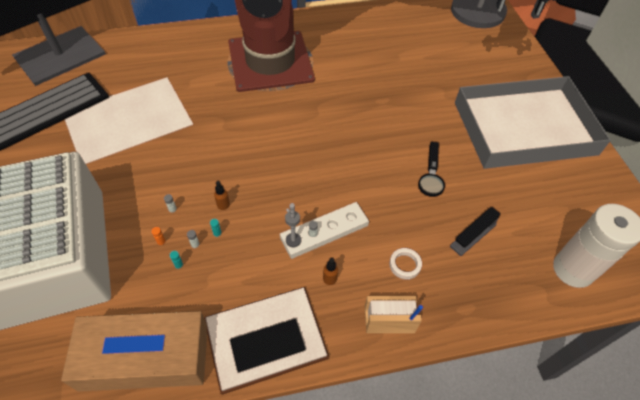

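The top view shows the carrier at about (320,188), with the post and collar at its right end (347,178), the loaded vial beside it (329,184) and the empty wells at (312,189) and (295,195). The loupe is at (211,235). Vial candidates are grey at (428,194) and (446,233), turquoise at (442,177) and (409,202), and orange at (457,202). The two grey ones fit the description. I'll confirm that in one enlarged crop and measure.

```bash
cat > m.py <<'E'
from h import *
L=np.load('last_top.npz');p,d=L['p'],L['d'];C=cloud('top',d)
S=np.load('last_scene.npz');sp,sd=S['p'],S['d'];CS=cloud('scene',sd)
print('desk z',np.median(C[225:260,280:340,2]),np.median(CS[130:160,280:340,2]))
def proj(n,X):
    c=get_calibration(n);x=c['R']@np.array(X)+c['t'];q=c['mtx']@x;return q[:2]/q[2]
def rep(name,C,P,u0,u1,v0,v1,z0,z1):
    B=C[v0:v1,u0:u1].reshape(-1,3);m=(B[:,2]>z0)&(B[:,2]<z1);B=B[m]
    if len(B)<4: print(name,len(B));return
    r=cv2.minEnclosingCircle(B[:,:2].astype(np.float32))
    print(name,len(B),'mean',B.mean(0).round(4),'max z',B[:,2].max().round(4),'circ',np.round(r[0],4),round(r[1],4))
for nm,u,v in [('g1',428,194),('g2',446,233),('t1',442,177),('t2',409,202),('or',457,202)]:
    rep(nm,C,p,u-9,u+9,v-9,v+9,.04,.06)
rep('drop',C,p,388,412,220,242,.03,.12);rep('drop2',C,p,312,334,135,155,.03,.12)
for nm,u,v in [('s g1',194,239),('s g2',171,203)]: rep(nm,CS,sp,u-10,u+10,v-14,v+14,.012,.06)
rep('vc',C,p,320,338,176,193,.045,.065)
rep('top post',C,p,335,365,165,195,.155,.18)
rep('collar',C,p,335,365,165,195,.10,.155)
rep('s collar',CS,sp,280,306,198,240,.10,.155)
rep('s post',CS,sp,280,306,198,240,.155,.18)
# plate
B=C[160:215,272:365].reshape(-1,3);B=B[(B[:,2]>.015)&(B[:,2]<.025)];r=cv2.minAreaRect((B[:,:2]*1000).astype(np.float32));print('plate',r)
B=CS[195:260,270:375].reshape(-1,3);B=B[(B[:,2]>.015)&(B[:,2]<.025)];r=cv2.minAreaRect((B[:,:2]*1000).astype(np.float32));print('plate s',r)
a=cv2.resize(p[160:245,270:470],None,fx=4,fy=4,interpolation=cv2.INTER_CUBIC)
b=cv2.resize(sp[185:275,145:345],None,fx=4,fy=4,interpolation=cv2.INTER_CUBIC)[:250]
cv2.imwrite('pics/crop1.png',np.vstack([a,b])[:600,:,::-1])
# loupe handle
for nm,CC,pp,(u0,u1,v0,v1) in [('top',C,p,(185,235,200,270)),('sc',CS,sp,(412,450,138,200))]:
    B=CC[v0:v1,u0:u1];m=(B[...,2]>.014)&(B[...,2]<.03);H=B[m];r=cv2.minAreaRect((H[:,:2]*1000).astype(np.float32));print('handle',nm,m.sum(),r,np.median(H[:,2]))
    m=(B[...,2]>.0055)&(B[...,2]<.03);H=B[m];r=cv2.minAreaRect((H[:,:2]*1000).astype(np.float32));print('loupe',nm,m.sum(),r)
    rep('rim',CC,pp,u0,u1,v0,v1,.0085,.0135)
E
python3 m.py
```

```text
desk z 0.0003465320735416644 7.070778070600235e-05
g1 48 mean [ 0.5913 -0.2648  0.0501] max z 0.0552 circ [ 0.5913 -0.2652] 0.0101
g2 49 mean [ 0.4842 -0.311   0.0499] max z 0.0562 circ [ 0.4838 -0.3115] 0.0108
t1 46 mean [ 0.6362 -0.304   0.0502] max z 0.0567 circ [ 0.6368 -0.305 ] 0.0101
t2 44 mean [ 0.5718 -0.2132  0.05  ] max z 0.0566 circ [ 0.5718 -0.2137] 0.0099
or 46 mean [ 0.5687 -0.3405  0.0509] max z 0.0587 circ [ 0.5686 -0.3409] 0.0104
drop 114 mean [ 0.4945 -0.1882  0.061 ] max z 0.0964 circ [ 0.4943 -0.1914] 0.0161
drop2 113 mean [0.7315 0.0175 0.0609] max z 0.0957 circ [0.7349 0.0178] 0.0161
s g1 132 mean [ 0.5967 -0.2649  0.0388] max z 0.0552 circ [ 0.5935 -0.2655] 0.0107
s g2 130 mean [ 0.4893 -0.311   0.0378] max z 0.0539 circ [ 0.4862 -0.3128] 0.011
vc 42 mean [0.623  0.0029 0.0567] max z 0.0648 circ [0.6235 0.003 ] 0.0098
top post 15 mean [ 0.6363 -0.0452  0.164 ] max z 0.169 circ [ 0.636  -0.0451] 0.0049
collar 113 mean [ 0.6339 -0.0452  0.1215] max z 0.1435 circ [ 0.6315 -0.0471] 0.0203
s collar 210 mean [ 0.6403 -0.0468  0.1232] max z 0.1548 circ [ 0.6316 -0.047
[... 263 characters left out ...]
958984, 201.4025115966797), 14.872926712036133)
handle top 322 ((488.334716796875, 332.1309509277344), (64.02486419677734, 161.74122619628906), 76.15875244140625) 0.020963003670502904
loupe top 811 ((493.80303955078125, 338.552001953125), (136.81951904296875, 191.53720092773438), 89.44503784179688)
rim 221 mean [0.5308 0.3238 0.0106] max z 0.0135 circ [0.4909 0.3181] 0.0894
handle sc 294 ((496.4703369140625, 345.60693359375), (60.81548309326172, 166.88201904296875), 59.13170623779297) 0.021217785227078824
loupe sc 771 ((483.0839538574219, 343.5848388671875), (75.30550384521484, 189.8057098388672), 63.64788055419922)
rim 259 mean [0.5326 0.3245 0.0107] max z 0.0135 circ [0.4977 0.3312] 0.0761
```

View pics/crop1.png

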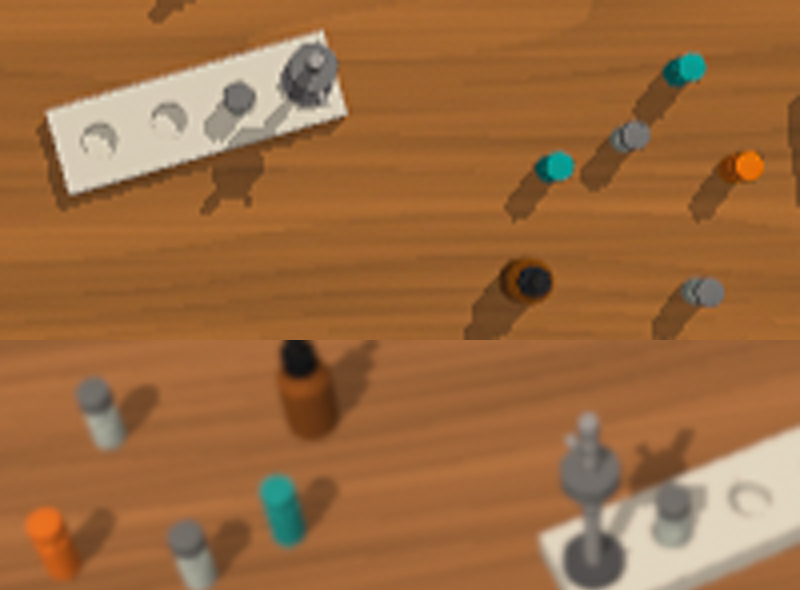

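The crop confirms it: grey caps on clear bodies at top pixels (428,194) and (446,233), while the others are solid turquoise or orange. I'll take those two. Next I'll add a move planner and get a better collar height and loupe pose.

```bash
cat >> h.py <<'E'
def go(x,y,z,jaw):
    """target of the grasp point (m) and jaw angle (deg); prints twist, then shifts in the frame after the twist"""
    s=sense();R=s['eef_rot'];p=s['tool_pos'];th=np.degrees(np.arctan2(R[1,2],R[0,2]))
    e=(jaw-th+90)%180-90;j=np.radians(th+e)
    d=np.array([x,y,z+.155])-p
    sx=d@[np.sin(j),-np.cos(j),0];sz=d@[np.cos(j),np.sin(j),0]
    print('t',round(s['clock'],2),'grasp',(p+.155*R[:,1]).round(4),'jaw',th.round(1),'| twist',round(-np.radians(e),3),'x',sx.round(4),'y',(-d[2]).round(4),'z',sz.round(4),'grip',round(s['grip_width'],3),'F',s['force'].round(1),'tilt',R[2,[0,2]].round(3))
E
cat > m2.py <<'E'
from h import *
for n,(u0,u1,v0,v1) in [('top',(335,365,165,195)),('scene',(280,306,198,240))]:
    L=np.load('last_%s.npz'%n);p,d=L['p'],L['d'];C=cloud(n,d)
    B=C[v0:v1,u0:u1].reshape(-1,3)
    r=np.hypot(B[:,0]-.637,B[:,1]+.0457);m=(r>.006)&(r<.014)&(B[:,2]>.03)
    print(n,'annulus z sorted',np.sort(B[m,2].round(3))[::-1][:70])
    u0,u1,v0,v1=(185,235,200,270) if n=='top' else (412,450,138,200)
    B=C[v0:v1,u0:u1];P=p[v0:v1,u0:u1].astype(int)
    m=(B[...,2]>.018)&(B[...,2]<.024)&(B[...,0]<.52)&(abs(B[...,1]-.35)<.06);k=cv2.connectedComponentsWithStats(m.astype(np.uint8))
    i=1+k[2][1:,4].argmax();H=B[k[1]==i]
    print('handle',len(H),H.mean(0).round(4),cv2.minAreaRect((H[:,:2]*1000).astype(np.float32)))
    m=(B[...,2]>.0085)&(B[...,2]<.016)&(B[...,0]>.49);H=B[m];print('rim',cv2.minAreaRect((H[:,:2]*1000).astype(np.float32)),np.median(H[:,2]))
E
python3 m2.py; python3 -c "
from h import *
go(.592,-.265,.12,35)"
```

```text
top annulus z sorted [0.128 0.128 0.127 0.126 0.126 0.125 0.125 0.125 0.125 0.125 0.125 0.124
 0.124 0.124 0.124 0.124 0.124 0.123 0.123 0.123 0.123 0.123 0.123 0.123
 0.122 0.122 0.122 0.122 0.122 0.122 0.122 0.122 0.122 0.122 0.122 0.122
 0.122 0.121 0.121 0.121 0.121 0.121 0.121 0.121 0.121 0.121 0.12  0.12
 0.12  0.12  0.12  0.12  0.12  0.12  0.12  0.12  0.119 0.119 0.119 0.119
 0.119 0.119 0.119 0.119 0.119 0.118 0.117 0.117 0.117 0.116]
handle 182 [0.4551 0.3544 0.021 ] ((455.8836669921875, 354.2588806152344), (24.487545013427734, 89.83151245117188), 67.49461364746094)
rim ((529.97607421875, 338.81793212890625), (127.12397766113281, 80.32870483398438), 88.81198120117188) 0.010905625172932611
scene annulus z sorted [0.132 0.126 0.124 0.124 0.124 0.124 0.123 0.123 0.123 0.123 0.123 0.123
 0.123 0.123 0.123 0.123 0.123 0.123 0.123 0.123 0.123 0.123 0.123 0.123
 0.123 0.123 0.122 0.122 0.122 0.122 0.122 0.122 0.122 0.122 0.122 0.122
 0.122 0.122 0.122 0.122 0.122 0.121 0.121 0.121 0.121 0.121 0.121 0.121
 0.121 0.121 0.121 0.121 0.121 0.121 0.121 0.121 0.121 0.121 0.121 0.121
 0.121 0.121 0.121 0.121 0.121 0.121 0.12  0.12  0.12  0.12 ]
handle 204 [0.4586 0.3535 0.0215] ((457.48638916015625, 353.95904541015625), (23.59160614013672, 92.11357116699219), 68.36113739013672)
rim ((534.9122924804688, 326.51422119140625), (65.63604736328125, 80.03825378417969), 39.130149841308594) 0.011057912106826528
t 0.1 grasp [0.2184 0.6118 0.2489] jaw 70.4 | twist 0.617 x 0.9327 y 0.1289 z -0.197 grip 1.0 F [ 0.2  0.3 -0.3] tilt [ 0.    -0.001]
```

>>> arm_command(steps=[{"twist": 0.1234,"hand": 0.045},{"twist": 0.1234},{"twist": 0.1234},{"twist": 0.1234},{"twist": 0.1234},{"x": 0.03},{"x": 0.04},{"x": 0.04},{"x": 0.04},{"x": 0.04}])

```text
validation failed for argument at $.st...
```

>>> arm_command(steps=[{"x": 0.04},{"x": 0.04},{"x": 0.04},{"x": 0.04},{"x": 0.04},{"x": 0.04},{"x": 0.04,"z": -0.01},{"x": 0.04,"z": -0.01},{"x": 0.037,"z": -0.016},{"x": 0.037,"z": -0.016}])

```text
validation failed for argument at $.st...
```

```bash
python3 -c "
from h import *
go(.592,-.265,.12,35)"
```

```text
t 0.1 grasp [0.2184 0.6118 0.2489] jaw 70.4 | twist 0.617 x 0.9327 y 0.1289 z -0.197 grip 1.0 F [ 0.2  0.3 -0.3] tilt [ 0.    -0.001]
```

Rows need every field.

>>> arm_command(steps=[{"x": 0,"y": 0,"z": 0,"twist": 0.1234,"hand": 0.045},{"x": 0,"y": 0,"z": 0,"twist": 0.1234,"hand": 0.045},{"x": 0,"y": 0,"z": 0,"twist": 0.1234,"hand": 0.045},{"x": 0,"y": 0,"z": 0,"twist": 0.1234,"hand": 0.045},{"x": 0,"y": 0,"z": 0,"twist": 0.1234,"hand": 0.045},{"x": 0.03,"y": 0,"z": 0,"twist": 0,"hand": 0.045},{"x": 0.04,"y": 0,"z": 0,"twist": 0,"hand": 0.045},{"x": 0.04,"y": 0,"z": 0,"twist": 0,"hand": 0.045},{"x": 0.04,"y": 0,"z": 0,"twist": 0,"hand": 0.045},{"x": 0.04,"y": 0,"z": 0,"twist": 0,"hand": 0.045}])

```text
clock: 0.93
tool_pos: [0.3282, 0.4548, 0.4043]
eef_rot: [[0.574, -0.0, 0.819], [-0.819, -0.001, 0.574], [0.0, -1.0, -0.001]]
force: [1.4, 1.1, 0.1]
grip_width: 0.527
```

```bash
python3 -c "
from h import *
go(.592,-.265,.12,35)"
```

```text
t 0.93 grasp [0.3281 0.4547 0.2493] jaw 35.0 | twist 0.0 x 0.7409 y 0.1293 z -0.1967 grip 0.527 F [1.4 1.1 0.1] tilt [ 0.    -0.001]
```

Tracking is good; moving on.

>>> arm_command(steps=[{"x": 0.041,"y": 0,"z": 0,"twist": 0,"hand": 0.045},{"x": 0.041,"y": 0,"z": 0,"twist": 0,"hand": 0.045},{"x": 0.041,"y": 0,"z": 0,"twist": 0,"hand": 0.045},{"x": 0.041,"y": 0,"z": 0,"twist": 0,"hand": 0.045},{"x": 0.041,"y": 0,"z": 0,"twist": 0,"hand": 0.045},{"x": 0.041,"y": 0,"z": 0,"twist": 0,"hand": 0.045},{"x": 0.04,"y": 0,"z": -0.005,"twist": 0,"hand": 0.045},{"x": 0.04,"y": 0,"z": -0.01,"twist": 0,"hand": 0.045},{"x": 0.038,"y": 0,"z": -0.015,"twist": 0,"hand": 0.045},{"x": 0.038,"y": 0,"z": -0.015,"twist": 0,"hand": 0.045}])

```text
clock: 1.77
tool_pos: [0.5214, 0.0994, 0.4045]
eef_rot: [[0.574, -0.0, 0.819], [-0.819, -0.0, 0.574], [0.0, -1.0, -0.001]]
force: [1.4, 0.3, -0.1]
grip_width: 0.525
```

>>> arm_command(steps=[{"x": 0.038,"y": 0,"z": -0.015,"twist": 0,"hand": 0.045},{"x": 0.038,"y": 0,"z": -0.015,"twist": 0,"hand": 0.045},{"x": 0.038,"y": 0,"z": -0.015,"twist": 0,"hand": 0.045},{"x": 0.038,"y": 0,"z": -0.015,"twist": 0,"hand": 0.045},{"x": 0.036,"y": 0.015,"z": -0.015,"twist": 0,"hand": 0.045},{"x": 0.036,"y": 0.015,"z": -0.015,"twist": 0,"hand": 0.045},{"x": 0.036,"y": 0.015,"z": -0.015,"twist": 0,"hand": 0.045},{"x": 0.034,"y": 0.02,"z": -0.015,"twist": 0,"hand": 0.045},{"x": 0.028,"y": 0.02,"z": -0.015,"twist": 0,"hand": 0.045},{"x": 0.016,"y": 0.02,"z": -0.01,"twist": 0,"hand": 0.045}])

```text
clock: 2.6
tool_pos: [0.5956, -0.2618, 0.2988]
eef_rot: [[0.571, -0.001, 0.821], [-0.821, -0.002, 0.571], [0.001, -1.0, -0.002]]
force: [-1.0, 0.1, -0.0]
grip_width: 0.533
```

```bash
python3 -c "
from h import *
go(.592,-.265,.12,35)
p,d=snap('top','t2.png');C=cloud('top',d)
a=cv2.resize(p[150:250,370:490],None,fx=4,fy=4,interpolation=cv2.INTER_CUBIC)
q,e=snap('scene');b=cv2.resize(q[165:285,130:250],None,fx=4,fy=4,interpolation=cv2.INTER_CUBIC)[:400]
cv2.imwrite('pics/t2.png',np.hstack([a,b[:400,:320]])[:,:,::-1])"
```

```text
t 2.6 grasp [ 0.5955 -0.2621  0.1438] jaw 34.8 | twist -0.003 x 0.0006 y 0.0238 z -0.0047 grip 0.533 F [-1.   0.1 -0. ] tilt [ 0.001 -0.002]
```

View pics/t2.png

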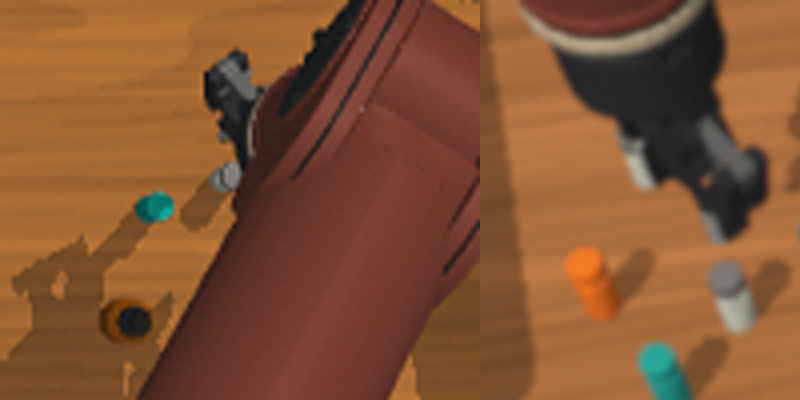

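The gripper is above the grey vial (top crop (228,178), scene crop (735,295)), and the turquoise and orange vials are clear of the jaw line. Descending.

>>> arm_command(steps=[{"x": 0,"y": 0.01,"z": -0.003,"twist": 0,"hand": 0.045},{"x": 0,"y": 0.02,"z": -0.002,"twist": 0,"hand": 0.045},{"x": 0,"y": 0.02,"z": 0,"twist": 0,"hand": 0.045},{"x": 0,"y": 0.02,"z": 0,"twist": 0,"hand": 0.045},{"x": 0,"y": 0.02,"z": 0,"twist": 0,"hand": 0.045},{"x": 0,"y": 0.012,"z": 0,"twist": 0,"hand": 0.045},{"x": 0,"y": 0.005,"z": 0,"twist": 0,"hand": 0.045},{"x": 0,"y": 0,"z": 0,"twist": 0,"hand": 0.045},{"x": 0,"y": 0,"z": 0,"twist": 0,"hand": 0.045},{"x": 0,"y": 0,"z": 0,"twist": 0,"hand": 0.045}])

```text
clock: 3.53
tool_pos: [0.5927, -0.2608, 0.1945]
eef_rot: [[0.574, 0.002, 0.819], [-0.819, -0.001, 0.574], [0.002, -1.0, 0.001]]
force: [0.4, -0.7, -0.4]
grip_width: 0.53
```

```bash
python3 -c "
from h import *
go(.592,-.265,.036,35)
q,e=snap('scene');b=cv2.resize(q[185:275,130:250],None,fx=5,fy=5,interpolation=cv2.INTER_CUBIC)
cv2.imwrite('pics/t3.png',b[:,:,::-1])"
```

```text
t 3.53 grasp [ 0.593  -0.2609  0.0395] jaw 35.0 | twist 0.0 x 0.0031 y 0.0035 z -0.003 grip 0.53 F [ 0.4 -0.7 -0.4] tilt [0.002 0.001]
```

View pics/t3.png

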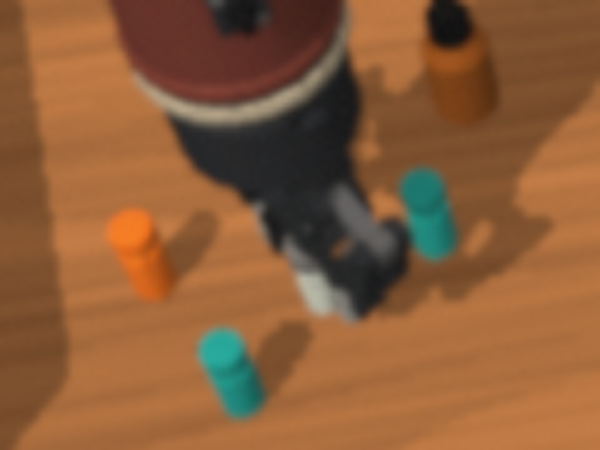

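The fingers straddle the vial (its body shows at crop (318,290)) and the neighbours are clear. Closing with a gentle squeeze, then lifting.

>>> arm_command(steps=[{"x": 0.003,"y": 0.002,"z": -0.003,"twist": 0,"hand": 0.045},{"x": 0,"y": 0,"z": 0,"twist": 0,"hand": 0.03},{"x": 0,"y": 0,"z": 0,"twist": 0,"hand": 0.01},{"x": 0,"y": 0,"z": 0,"twist": 0,"hand": 0.01},{"x": 0,"y": 0,"z": 0,"twist": 0,"hand": 0.01},{"x": 0,"y": 0,"z": 0,"twist": 0,"hand": 0.01},{"x": 0,"y": -0.005,"z": 0,"twist": 0,"hand": 0.01},{"x": 0,"y": -0.02,"z": 0,"twist": 0,"hand": 0.01},{"x": 0,"y": -0.03,"z": 0,"twist": 0,"hand": 0.01},{"x": 0,"y": -0.03,"z": 0,"twist": 0,"hand": 0.01}], squeeze=30)

```text
clock: 4.42
tool_pos: [0.591, -0.2644, 0.2765]
eef_rot: [[0.574, -0.002, 0.819], [-0.819, 0.001, 0.574], [-0.002, -1.0, -0.001]]
force: [1.7, 0.2, 1.2]
grip_width: 0.223
```

```bash
python3 -c "
from h import *
go(.5981,.0994,.12,15)"
```

```text
t 4.42 grasp [ 0.5907 -0.2643  0.1215] jaw 35.0 | twist 0.349 x -0.3496 y 0.0015 z 0.101 grip 0.223 F [1.7 0.2 1.2] tilt [-0.002 -0.001]
```

>>> arm_command(steps=[{"x": 0,"y": -0.01,"z": 0,"twist": 0.1,"hand": 0.01},{"x": 0,"y": -0.02,"z": 0,"twist": 0.12,"hand": 0.01},{"x": 0,"y": -0.01,"z": 0,"twist": 0.12,"hand": 0.01},{"x": -0.015,"y": 0,"z": 0,"twist": 0.009,"hand": 0.01},{"x": -0.03,"y": 0,"z": 0,"twist": 0,"hand": 0.01},{"x": -0.035,"y": 0,"z": 0,"twist": 0,"hand": 0.01},{"x": -0.035,"y": 0,"z": 0,"twist": 0,"hand": 0.01},{"x": -0.035,"y": 0,"z": 0,"twist": 0,"hand": 0.01},{"x": -0.035,"y": 0,"z": 0,"twist": 0,"hand": 0.01},{"x": -0.035,"y": 0,"z": 0,"twist": 0,"hand": 0.01}])

```text
clock: 5.25
tool_pos: [0.5335, -0.0507, 0.3163]
eef_rot: [[0.259, 0.0, 0.966], [-0.966, 0.001, 0.259], [-0.0, -1.0, 0.0]]
force: [0.3, 0.6, 0.5]
grip_width: 0.224
```

>>> arm_command(steps=[{"x": -0.035,"y": 0,"z": 0,"twist": 0,"hand": 0.01},{"x": -0.032,"y": 0,"z": 0.01,"twist": 0,"hand": 0.01},{"x": -0.028,"y": 0,"z": 0.02,"twist": 0,"hand": 0.01},{"x": -0.02,"y": 0,"z": 0.025,"twist": 0,"hand": 0.01},{"x": -0.01,"y": 0,"z": 0.025,"twist": 0,"hand": 0.01},{"x": -0.004,"y": 0,"z": 0.015,"twist": 0,"hand": 0.01},{"x": 0,"y": 0.01,"z": 0.006,"twist": 0,"hand": 0.01},{"x": 0,"y": 0.015,"z": 0,"twist": 0,"hand": 0.01},{"x": 0,"y": 0.01,"z": 0,"twist": 0,"hand": 0.01},{"x": 0,"y": 0,"z": 0,"twist": 0,"hand": 0.01}])

```text
clock: 6.08
tool_pos: [0.597, 0.0975, 0.2784]
eef_rot: [[0.258, -0.004, 0.966], [-0.966, -0.002, 0.258], [0.0, -1.0, -0.004]]
force: [-0.2, -0.3, 0.2]
grip_width: 0.224
```

```bash
cat > v.py <<'E'
from h import *
import sys
x,y,z,j=map(float,sys.argv[1:5]);go(x,y,z,j)
q,e=snap('scene');C=cloud('scene',e)
P=C.reshape(-1,3);cap=P[(abs(P[:,0]-x)<.02)&(abs(P[:,1]-y)<.02)&(P[:,2]>.02)]
t,td=snap('top')
a=cv2.resize(q[180:270,260:380],None,fx=4,fy=4,interpolation=cv2.INTER_CUBIC)
b=cv2.resize(t[150:240,250:370],None,fx=4,fy=4,interpolation=cv2.INTER_CUBIC)[:,:320]
cv2.imwrite('pics/'+sys.argv[5],np.hstack([a,b])[:,:,::-1])
E
python3 v.py .5981 .0994 .1 15 t4.png
```

```text
t 6.08 grasp [0.5964 0.0972 0.1234] jaw 14.9 | twist -0.001 x -0.0016 y 0.0234 z 0.0015 grip 0.224 F [-0.2 -0.3  0.2] tilt [ 0.    -0.004]
```

View pics/t4.png

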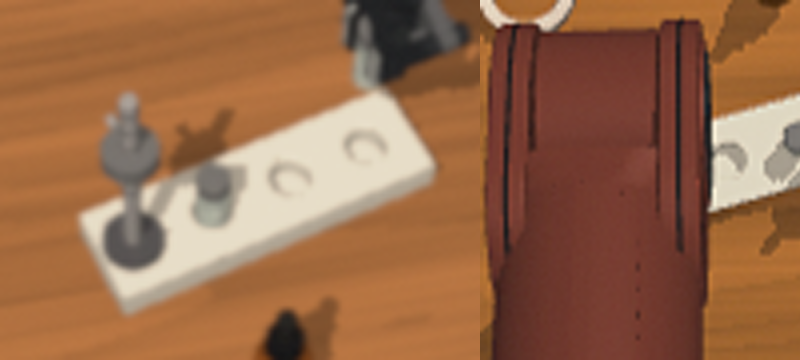

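The scene crop shows the vial held at (370,65), with the empty wells at (365,147) and (290,180). I'll go down to just above the plate, then measure the vial against the seated one by cylinder fit in the same camera.

>>> arm_command(steps=[{"x": -0.0015,"y": 0.01,"z": 0.0015,"twist": 0,"hand": 0.01},{"x": 0,"y": 0.015,"z": 0,"twist": 0,"hand": 0.01},{"x": 0,"y": 0.015,"z": 0,"twist": 0,"hand": 0.01},{"x": 0,"y": 0.01,"z": 0,"twist": 0,"hand": 0.01},{"x": 0,"y": 0.005,"z": 0,"twist": 0,"hand": 0.01},{"x": 0,"y": 0.002,"z": 0,"twist": 0,"hand": 0.01},{"x": 0,"y": 0,"z": 0,"twist": 0,"hand": 0.01},{"x": 0,"y": 0,"z": 0,"twist": 0,"hand": 0.01},{"x": 0,"y": 0,"z": 0,"twist": 0,"hand": 0.01},{"x": 0,"y": 0,"z": 0,"twist": 0,"hand": 0.01}])

```text
clock: 7.02
tool_pos: [0.5997, 0.1002, 0.2248]
eef_rot: [[0.259, 0.001, 0.966], [-0.966, 0.0, 0.259], [-0.0, -1.0, 0.001]]
force: [0.3, -0.4, -0.9]
grip_width: 0.221
```

```bash
cat > fit.py <<'E'
from h import *
import sys
from scipy.optimize import least_squares
def cyl(P,x,y,z0,z1,r=.010):
    B=P[(np.hypot(P[:,0]-x,P[:,1]-y)<.015)&(P[:,2]>z0)&(P[:,2]<z1)]
    f=least_squares(lambda c:np.hypot(B[:,0]-c[0],B[:,1]-c[1])-r,[x-.004,y],loss='soft_l1',f_scale=.001)
    return f.x.round(4),len(B),np.sqrt(np.mean(f.fun**2)).round(4),B[:,2].min().round(4) if len(B) else 0
if __name__=='__main__':
    q,e=snap('scene');P=cloud('scene',e).reshape(-1,3)
    x,y,z0,z1=map(float,sys.argv[1:5])
    print('vc',cyl(P,.6239,.0028,.024,.053),'nominal .6239 .0028')
    print('held',cyl(P,x,y,z0,z1)); go(x,y,.042,15)
E
python3 fit.py .598 .0994 .024 .048
```

```text
vc (array([0.6233, 0.003 ]), 62, np.float64(0.0014), np.float64(0.0247)) nominal .6239 .0028
held (array([0.6003, 0.1001]), 17, np.float64(0.0007), np.float64(0.0331))
t 7.07 grasp [0.5998 0.1003 0.0697] jaw 15.0 | twist 0.0 x 0.0003 y 0.0277 z -0.0018 grip 0.228 F [ 0.5 -0.   0. ] tilt [-0.     0.001]
```

>>> arm_command(steps=[{"x": 0,"y": 0,"z": -0.002,"twist": 0,"hand": 0.01},{"x": 0,"y": 0.004,"z": 0,"twist": 0,"hand": 0.01},{"x": 0,"y": 0.004,"z": 0,"twist": 0,"hand": 0.01},{"x": 0,"y": 0.004,"z": 0,"twist": 0,"hand": 0.01},{"x": 0,"y": 0.004,"z": 0,"twist": 0,"hand": 0.01},{"x": 0,"y": 0.004,"z": 0,"twist": 0,"hand": 0.01},{"x": 0,"y": 0.003,"z": 0,"twist": 0,"hand": 0.01},{"x": 0,"y": 0.002,"z": 0,"twist": 0,"hand": 0.01},{"x": 0,"y": 0,"z": 0,"twist": 0,"hand": 0.01},{"x": 0,"y": 0,"z": 0,"twist": 0,"hand": 0.01}])

```text
clock: 7.9
tool_pos: [0.5975, 0.0996, 0.199]
eef_rot: [[0.259, -0.0, 0.966], [-0.966, -0.0, 0.259], [0.0, -1.0, -0.0]]
force: [-0.1, -0.1, -0.3]
grip_width: 0.222
```

```bash
python3 fit.py .598 .0994 .022 .048;python3 -c "
from cell import *;print(sense()['force'])"
```

```text
vc (array([0.6232, 0.003 ]), 63, np.float64(0.0011), np.float64(0.0243)) nominal .6239 .0028
held (array([0.5965, 0.0975]), 36, np.float64(0.0021), np.float64(0.0222))
t 7.95 grasp [0.5977 0.0996 0.0442] jaw 15.0 | twist 0.0 x 0.0003 y 0.0022 z 0.0003 grip 0.222 F [0.3 0.7 0.2] tilt [0. 0.]
[0.34275634 0.74966686 0.20175089]
```

No contact force, so it is entering the well freely. Lowering the last 2 mm, releasing and rising.

>>> arm_command(steps=[{"x": 0,"y": 0.001,"z": 0,"twist": 0,"hand": 0.01},{"x": 0,"y": 0.001,"z": 0,"twist": 0,"hand": 0.01},{"x": 0,"y": 0,"z": 0,"twist": 0,"hand": 0.01},{"x": 0,"y": 0,"z": 0,"twist": 0,"hand": 0.025},{"x": 0,"y": 0,"z": 0,"twist": 0,"hand": 0.035},{"x": 0,"y": 0,"z": 0,"twist": 0,"hand": 0.035},{"x": 0,"y": -0.01,"z": 0,"twist": 0,"hand": 0.035},{"x": 0,"y": -0.02,"z": 0,"twist": 0,"hand": 0.035},{"x": 0,"y": -0.03,"z": 0,"twist": 0,"hand": 0.035},{"x": 0,"y": -0.035,"z": 0,"twist": 0,"hand": 0.045}])

```text
clock: 8.78
tool_pos: [0.5969, 0.0995, 0.2925]
eef_rot: [[0.259, -0.003, 0.966], [-0.966, -0.001, 0.259], [0.001, -1.0, -0.003]]
force: [1.0, 0.7, 0.2]
grip_width: 0.522
```

```bash
python3 - <<'E'
from fit import *
q,e=snap('scene');P=cloud('scene',e).reshape(-1,3)
print(cyl(P,.598,.0994,.024,.053)); B=P[(np.hypot(P[:,0]-.598,P[:,1]-.0994)<.014)&(P[:,2]<.08)];print('top z',np.sort(B[:,2])[-12:].round(4))
go(.485,-.3115,.12,15)
E
```

```text
(array([0.5972, 0.0991]), 67, np.float64(0.0012), np.float64(0.024))
top z [0.0574 0.0576 0.0578 0.0579 0.0581 0.0582 0.0582 0.0588 0.0594 0.0597
 0.06   0.0601]
t 8.83 grasp [0.6004 0.0993 0.1455] jaw 14.9 | twist -0.001 x 0.367 y 0.0255 z -0.2167 grip 0.523 F [ 4.1 -0.1  5.8] tilt [-0.     0.007]
```

The first vial is seated (top at about 57 mm, centre (.597,.099)). Now the second vial.

>>> arm_command(steps=[{"x": 0,"y": 0,"z": -0.02,"twist": 0,"hand": 0.045},{"x": 0,"y": 0,"z": -0.035,"twist": 0,"hand": 0.045},{"x": 0.01,"y": 0,"z": -0.035,"twist": 0,"hand": 0.045},{"x": 0.025,"y": 0,"z": -0.03,"twist": 0,"hand": 0.045},{"x": 0.035,"y": 0,"z": -0.02,"twist": 0,"hand": 0.045},{"x": 0.035,"y": 0,"z": -0.02,"twist": 0,"hand": 0.045},{"x": 0.035,"y": 0,"z": -0.02,"twist": 0,"hand": 0.045},{"x": 0.035,"y": 0,"z": -0.02,"twist": 0,"hand": 0.045},{"x": 0.035,"y": 0,"z": -0.017,"twist": 0,"hand": 0.045},{"x": 0.035,"y": 0,"z": 0,"twist": 0,"hand": 0.045}])

```text
clock: 9.67
tool_pos: [0.4484, -0.1963, 0.2928]
eef_rot: [[0.256, 0.001, 0.967], [-0.967, 0.003, 0.256], [-0.003, -1.0, 0.002]]
force: [0.4, 0.6, 0.1]
grip_width: 0.522
```

>>> arm_command(steps=[{"x": 0.035,"y": 0,"z": 0,"twist": 0,"hand": 0.045},{"x": 0.035,"y": 0,"z": 0,"twist": 0,"hand": 0.045},{"x": 0.03,"y": 0,"z": 0,"twist": 0,"hand": 0.045},{"x": 0.017,"y": 0,"z": 0,"twist": 0,"hand": 0.045},{"x": 0.005,"y": 0.01,"z": 0,"twist": 0,"hand": 0.045},{"x": 0,"y": 0.015,"z": 0,"twist": 0,"hand": 0.045},{"x": 0,"y": 0.01,"z": 0,"twist": 0,"hand": 0.045},{"x": 0,"y": 0,"z": 0,"twist": 0,"hand": 0.045},{"x": 0,"y": 0,"z": 0,"twist": 0,"hand": 0.045},{"x": 0,"y": 0,"z": 0,"twist": 0,"hand": 0.045}])

```text
clock: 10.5
tool_pos: [0.4832, -0.3104, 0.2576]
eef_rot: [[0.26, 0.0, 0.966], [-0.966, 0.0, 0.26], [-0.0, -1.0, 0.001]]
force: [0.2, -0.1, 0.5]
grip_width: 0.525
```

```bash
python3 - <<'E'
from fit import *
q,e=snap('scene');P=cloud('scene',e).reshape(-1,3)
print('g2',cyl(P,.485,-.3115,.01,.046))
go(.485,-.3115,.036,15)
E
```

```text
g2 (array([ 0.4843, -0.3122]), 82, np.float64(0.0011), np.float64(0.0103))
t 10.55 grasp [ 0.4835 -0.3106  0.1028] jaw 15.1 | twist 0.001 x 0.0013 y 0.0668 z 0.0014 grip 0.532 F [ 0.4  0.4 -0. ] tilt [0.    0.001]
```

>>> arm_command(steps=[{"x": 0.0015,"y": 0.01,"z": 0.001,"twist": 0,"hand": 0.045},{"x": 0,"y": 0.02,"z": 0,"twist": 0,"hand": 0.045},{"x": 0,"y": 0.02,"z": 0,"twist": 0,"hand": 0.045},{"x": 0,"y": 0.012,"z": 0,"twist": 0,"hand": 0.045},{"x": 0,"y": 0.004,"z": 0,"twist": 0,"hand": 0.045},{"x": 0,"y": 0,"z": 0,"twist": 0,"hand": 0.045},{"x": 0,"y": 0,"z": 0,"twist": 0,"hand": 0.03},{"x": 0,"y": 0,"z": 0,"twist": 0,"hand": 0.01},{"x": 0,"y": 0,"z": 0,"twist": 0,"hand": 0.01},{"x": 0,"y": 0,"z": 0,"twist": 0,"hand": 0.01}])

```text
clock: 11.38
tool_pos: [0.4847, -0.3126, 0.1922]
eef_rot: [[0.259, 0.002, 0.966], [-0.966, -0.001, 0.259], [0.001, -1.0, 0.001]]
force: [-0.6, -0.2, 6.1]
grip_width: 0.223
```

>>> arm_command(steps=[{"x": 0,"y": 0,"z": 0,"twist": 0,"hand": 0.01},{"x": 0,"y": -0.005,"z": 0,"twist": 0,"hand": 0.01},{"x": 0,"y": -0.015,"z": 0,"twist": 0,"hand": 0.01},{"x": 0,"y": -0.025,"z": 0,"twist": 0,"hand": 0.01},{"x": 0,"y": -0.03,"z": 0,"twist": 0,"hand": 0.01},{"x": 0,"y": -0.03,"z": 0,"twist": 0,"hand": 0.01},{"x": 0,"y": -0.02,"z": 0,"twist": 0,"hand": 0.01},{"x": 0,"y": -0.01,"z": 0,"twist": 0,"hand": 0.01},{"x": 0,"y": 0,"z": 0,"twist": 0,"hand": 0.01},{"x": 0,"y": 0,"z": 0,"twist": 0,"hand": 0.01}])

```text
clock: 12.22
tool_pos: [0.4843, -0.3119, 0.3261]
eef_rot: [[0.259, 0.001, 0.966], [-0.966, 0.0, 0.259], [-0.0, -1.0, 0.001]]
force: [-0.5, 0.6, -0.7]
grip_width: 0.222
```

```bash
python3 - <<'E'
from h import *
go(.611,.0511,.12,15)
E
```

```text
t 12.22 grasp [ 0.4844 -0.3118  0.1711] jaw 15.0 | twist 0.001 x -0.3178 y 0.0511 z 0.2163 grip 0.222 F [-0.5  0.6 -0.7] tilt [-0.     0.001]
```

>>> arm_command(steps=[{"x": -0.015,"y": 0,"z": 0.005,"twist": 0,"hand": 0.01},{"x": -0.03,"y": 0,"z": 0.01,"twist": 0,"hand": 0.01},{"x": -0.035,"y": 0,"z": 0.01,"twist": 0,"hand": 0.01},{"x": -0.035,"y": 0,"z": 0.012,"twist": 0,"hand": 0.01},{"x": -0.035,"y": 0,"z": 0.012,"twist": 0,"hand": 0.01},{"x": -0.035,"y": 0,"z": 0.012,"twist": 0,"hand": 0.01},{"x": -0.035,"y": 0,"z": 0.012,"twist": 0,"hand": 0.01},{"x": -0.035,"y": 0,"z": 0.012,"twist": 0,"hand": 0.01},{"x": -0.03,"y": 0,"z": 0.01,"twist": 0,"hand": 0.01},{"x": -0.02,"y": 0,"z": 0.01,"twist": 0,"hand": 0.01}])

```text
clock: 13.05
tool_pos: [0.5057, 0.0133, 0.3246]
eef_rot: [[0.262, -0.003, 0.965], [-0.965, 0.0, 0.262], [-0.001, -1.0, -0.003]]
force: [-0.5, -0.2, -0.9]
grip_width: 0.224
```

>>> arm_command(steps=[{"x": -0.01,"y": 0,"z": 0.02,"twist": 0,"hand": 0.01},{"x": -0.003,"y": 0,"z": 0.03,"twist": 0,"hand": 0.01},{"x": 0,"y": 0,"z": 0.03,"twist": 0,"hand": 0.01},{"x": 0,"y": 0.01,"z": 0.02,"twist": 0,"hand": 0.01},{"x": 0,"y": 0.02,"z": 0.01,"twist": 0,"hand": 0.01},{"x": 0,"y": 0.02,"z": 0,"twist": 0,"hand": 0.01},{"x": 0,"y": 0.01,"z": 0,"twist": 0,"hand": 0.01},{"x": 0,"y": 0,"z": 0,"twist": 0,"hand": 0.01},{"x": 0,"y": 0,"z": 0,"twist": 0,"hand": 0.01},{"x": 0,"y": 0,"z": 0,"twist": 0,"hand": 0.01}])

```text
clock: 13.88
tool_pos: [0.6096, 0.0503, 0.2669]
eef_rot: [[0.258, 0.001, 0.966], [-0.966, 0.0, 0.258], [-0.0, -1.0, 0.001]]
force: [-0.6, 0.6, -0.0]
grip_width: 0.225
```

```bash
python3 - <<'E'
from h import *
go(.611,.0511,.065,15)
E
```

```text
t 13.88 grasp [0.6097 0.0504 0.1119] jaw 15.0 | twist -0.0 x -0.0004 y 0.0469 z 0.0015 grip 0.225 F [-0.6  0.6 -0. ] tilt [-0.     0.001]
```

>>> arm_command(steps=[{"x": 0,"y": 0.008,"z": 0.001,"twist": 0,"hand": 0.01},{"x": 0,"y": 0.014,"z": 0,"twist": 0,"hand": 0.01},{"x": 0,"y": 0.012,"z": 0,"twist": 0,"hand": 0.01},{"x": 0,"y": 0.008,"z": 0,"twist": 0,"hand": 0.01},{"x": 0,"y": 0.004,"z": 0,"twist": 0,"hand": 0.01},{"x": 0,"y": 0,"z": 0,"twist": 0,"hand": 0.01},{"x": 0,"y": 0,"z": 0,"twist": 0,"hand": 0.01},{"x": 0,"y": 0,"z": 0,"twist": 0,"hand": 0.01},{"x": 0,"y": 0,"z": 0,"twist": 0,"hand": 0.01},{"x": 0,"y": 0,"z": 0,"twist": 0,"hand": 0.01}])

```text
clock: 14.72
tool_pos: [0.6108, 0.0509, 0.2206]
eef_rot: [[0.259, 0.001, 0.966], [-0.966, 0.0, 0.259], [-0.0, -1.0, 0.001]]
force: [-0.5, -0.5, -0.2]
grip_width: 0.225
```

```bash
python3 fit.py .611 .0511 .024 .048
```

```text
vc (array([0.6235, 0.0027]), 61, np.float64(0.0018), np.float64(0.0241)) nominal .6239 .0028
held (array([0.6105, 0.0521]), 20, np.float64(0.0015), np.float64(0.0242))
t 14.77 grasp [0.6109 0.051  0.0655] jaw 15.0 | twist 0.0 x -0.0001 y 0.0235 z 0.0003 grip 0.225 F [ 0.4 -0.5 -1.1] tilt [-0.     0.001]
```

>>> arm_command(steps=[{"x": 0,"y": 0.004,"z": 0,"twist": 0,"hand": 0.01},{"x": 0,"y": 0.005,"z": 0,"twist": 0,"hand": 0.01},{"x": 0,"y": 0.005,"z": 0,"twist": 0,"hand": 0.01},{"x": 0,"y": 0.004,"z": 0,"twist": 0,"hand": 0.01},{"x": 0,"y": 0.002,"z": 0,"twist": 0,"hand": 0.01},{"x": 0,"y": 0.001,"z": 0,"twist": 0,"hand": 0.01},{"x": 0,"y": 0.001,"z": 0,"twist": 0,"hand": 0.01},{"x": 0,"y": 0,"z": 0,"twist": 0,"hand": 0.01},{"x": 0,"y": 0,"z": 0,"twist": 0,"hand": 0.01},{"x": 0,"y": 0,"z": 0,"twist": 0,"hand": 0.01}])

```text
clock: 15.6
tool_pos: [0.6107, 0.0508, 0.1982]
eef_rot: [[0.259, 0.0, 0.966], [-0.966, -0.0, 0.259], [0.0, -1.0, 0.0]]
force: [1.0, -0.4, 0.6]
grip_width: 0.223
```

>>> arm_command(steps=[{"x": 0,"y": 0,"z": 0,"twist": 0,"hand": 0.01},{"x": 0,"y": 0,"z": 0,"twist": 0,"hand": 0.025},{"x": 0,"y": 0,"z": 0,"twist": 0,"hand": 0.035},{"x": 0,"y": 0,"z": 0,"twist": 0,"hand": 0.035},{"x": 0,"y": -0.005,"z": 0,"twist": 0,"hand": 0.035},{"x": 0,"y": -0.015,"z": 0,"twist": 0,"hand": 0.035},{"x": 0,"y": -0.025,"z": 0,"twist": 0,"hand": 0.035},{"x": 0,"y": -0.03,"z": 0,"twist": 0,"hand": 0.035},{"x": 0,"y": -0.03,"z": 0,"twist": 0,"hand": 0.04},{"x": 0,"y": -0.02,"z": 0,"twist": 0,"hand": 0.045}])

```text
clock: 16.43
tool_pos: [0.6111, 0.0503, 0.3274]
eef_rot: [[0.258, 0.003, 0.966], [-0.966, 0.001, 0.258], [0.0, -1.0, 0.003]]
force: [1.0, 0.0, 0.2]
grip_width: 0.523
```

```bash
python3 - <<'E'
from fit import *
q,e=snap('scene');P=cloud('scene',e).reshape(-1,3)
for x,y in((.598,.0994),(.611,.0511),(.6239,.0028)):
  B=P[(np.hypot(P[:,0]-x,P[:,1]-y)<.014)&(P[:,2]<.08)]
  print(cyl(P,x,y,.024,.053),'top z',np.sort(B[:,2])[-12:].round(3))
go(.4694,.3486,.12,67.5)
E
```

```text
(array([0.5969, 0.0989]), 60, np.float64(0.001), np.float64(0.0241)) top z [0.058 0.058 0.058 0.058 0.058 0.058 0.058 0.059 0.059 0.059 0.059 0.059]
(array([0.6097, 0.0515]), 56, np.float64(0.0012), np.float64(0.0244)) top z [0.058 0.058 0.058 0.058 0.058 0.058 0.058 0.059 0.059 0.059 0.059 0.06 ]
(array([0.6235, 0.0029]), 60, np.float64(0.0011), np.float64(0.0241)) top z [0.059 0.059 0.059 0.059 0.059 0.059 0.059 0.059 0.059 0.06  0.061 0.061]
t 16.48 grasp [0.6132 0.0503 0.1756] jaw 15.0 | twist -0.917 x -0.246 y 0.0556 z 0.2213 grip 0.524 F [ 2.2 -0.2  3.9] tilt [0.    0.008]
```

All three vials stand at equal height and on the well centres. Next is the loupe: turn, then travel.

>>> arm_command(steps=[{"x": 0,"y": 0,"z": 0,"twist": -0.1,"hand": 0.05},{"x": 0,"y": 0,"z": 0,"twist": -0.12,"hand": 0.05},{"x": 0,"y": 0,"z": 0,"twist": -0.12,"hand": 0.05},{"x": 0,"y": 0,"z": 0,"twist": -0.12,"hand": 0.05},{"x": 0,"y": 0,"z": 0,"twist": -0.12,"hand": 0.05},{"x": 0,"y": 0,"z": 0,"twist": -0.12,"hand": 0.05},{"x": 0,"y": 0,"z": 0,"twist": -0.12,"hand": 0.05},{"x": -0.01,"y": 0,"z": 0.01,"twist": -0.097,"hand": 0.05},{"x": -0.025,"y": 0,"z": 0.022,"twist": 0,"hand": 0.05},{"x": -0.028,"y": 0,"z": 0.025,"twist": 0,"hand": 0.05}])

```text
clock: 17.32
tool_pos: [0.5757, 0.1263, 0.3244]
eef_rot: [[0.923, 0.002, 0.386], [-0.386, -0.001, 0.923], [0.002, -1.0, -0.0]]
force: [0.9, 1.0, -0.5]
grip_width: 0.586
```

>>> arm_command(steps=[{"x": -0.03,"y": 0,"z": 0.027,"twist": 0,"hand": 0.05},{"x": -0.03,"y": 0,"z": 0.027,"twist": 0,"hand": 0.05},{"x": -0.03,"y": 0,"z": 0.027,"twist": 0,"hand": 0.05},{"x": -0.03,"y": 0,"z": 0.027,"twist": 0,"hand": 0.05},{"x": -0.03,"y": 0.01,"z": 0.027,"twist": 0,"hand": 0.05},{"x": -0.02,"y": 0.015,"z": 0.018,"twist": 0,"hand": 0.05},{"x": -0.01,"y": 0.02,"z": 0.01,"twist": 0,"hand": 0.05},{"x": -0.003,"y": 0.02,"z": 0.002,"twist": 0,"hand": 0.05},{"x": 0,"y": 0.01,"z": 0,"twist": 0,"hand": 0.05},{"x": 0,"y": 0,"z": 0,"twist": 0,"hand": 0.05}])

```text
clock: 18.15
tool_pos: [0.4688, 0.3498, 0.2466]
eef_rot: [[0.924, -0.002, 0.382], [-0.382, -0.003, 0.924], [-0.001, -1.0, -0.003]]
force: [0.2, -0.1, 1.0]
grip_width: 0.584
```

```bash
python3 - <<'E'
from h import *
go(.469,.3488,.022,67.8)
q,e=snap('scene');b=cv2.resize(q[120:220,370:490],None,fx=5,fy=5,interpolation=cv2.INTER_CUBIC)
cv2.imwrite('pics/t5.png',b[:,:,::-1])
E
```

```text
t 18.15 grasp [0.4685 0.3493 0.0916] jaw 67.5 | twist -0.004 x 0.0006 y 0.0696 z -0.0008 grip 0.584 F [ 0.2 -0.1  1. ] tilt [-0.001 -0.003]
```

View pics/t5.png

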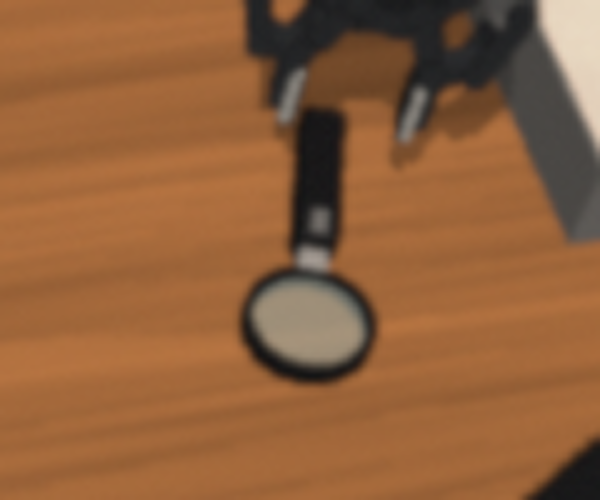

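The fingers straddle the handle (fingertips at crop (290,97) and (412,115), handle at (320,180)), and the tray is clear. Descending.

>>> arm_command(steps=[{"x": 0,"y": 0.01,"z": 0,"twist": 0,"hand": 0.05},{"x": 0,"y": 0.018,"z": 0,"twist": 0,"hand": 0.05},{"x": 0,"y": 0.018,"z": 0,"twist": 0,"hand": 0.05},{"x": 0,"y": 0.012,"z": 0,"twist": 0,"hand": 0.05},{"x": 0,"y": 0.007,"z": 0,"twist": 0,"hand": 0.05},{"x": 0,"y": 0.003,"z": 0,"twist": 0,"hand": 0.05},{"x": 0,"y": 0.001,"z": 0,"twist": 0,"hand": 0.05},{"x": 0,"y": 0,"z": 0,"twist": 0,"hand": 0.05},{"x": 0,"y": 0,"z": 0,"twist": 0,"hand": 0.05},{"x": 0,"y": 0,"z": 0,"twist": 0,"hand": 0.05}])

```text
clock: 19.03
tool_pos: [0.4696, 0.3507, 0.1799]
eef_rot: [[0.924, 0.001, 0.382], [-0.382, 0.001, 0.924], [0.0, -1.0, 0.001]]
force: [0.8, 0.6, -0.2]
grip_width: 0.586
```

>>> arm_command(steps=[{"x": 0,"y": 0,"z": 0,"twist": 0,"hand": 0.035},{"x": 0,"y": 0,"z": 0,"twist": 0,"hand": 0.015},{"x": 0,"y": 0,"z": 0,"twist": 0,"hand": 0.015},{"x": 0,"y": 0,"z": 0,"twist": 0,"hand": 0.015},{"x": 0,"y": 0,"z": 0,"twist": 0,"hand": 0.015},{"x": 0,"y": 0,"z": 0,"twist": 0,"hand": 0.015},{"x": 0,"y": -0.003,"z": 0,"twist": 0,"hand": 0.015},{"x": 0,"y": -0.006,"z": 0,"twist": 0,"hand": 0.015},{"x": 0,"y": -0.01,"z": 0,"twist": 0,"hand": 0.015},{"x": 0,"y": -0.015,"z": 0,"twist": 0,"hand": 0.015}], squeeze=60)

```text
clock: 19.87
tool_pos: [0.4689, 0.3501, 0.213]
eef_rot: [[0.924, -0.001, 0.382], [-0.382, -0.002, 0.924], [-0.001, -1.0, -0.002]]
force: [-0.7, 0.6, -2.1]
grip_width: 0.264
```

```bash
python3 - <<'E'
from h import *
go(.5415,.0800,.150,67.5)
E
```

```text
t 19.87 grasp [0.4686 0.3498 0.058 ] jaw 67.5 | twist 0.001 x 0.1705 y -0.092 z -0.2217 grip 0.264 F [-0.7  0.6 -2.1] tilt [-0.001 -0.002]
```

>>> arm_command(steps=[{"x": 0,"y": -0.02,"z": 0,"twist": 0,"hand": 0.015},{"x": 0,"y": -0.03,"z": 0,"twist": 0,"hand": 0.015},{"x": 0,"y": -0.03,"z": 0,"twist": 0,"hand": 0.015},{"x": 0.008,"y": -0.02,"z": -0.01,"twist": 0,"hand": 0.015},{"x": 0.016,"y": -0.01,"z": -0.02,"twist": 0,"hand": 0.015},{"x": 0.02,"y": 0,"z": -0.026,"twist": 0,"hand": 0.015},{"x": 0.02,"y": 0,"z": -0.026,"twist": 0,"hand": 0.015},{"x": 0.02,"y": 0,"z": -0.026,"twist": 0,"hand": 0.015},{"x": 0.02,"y": 0,"z": -0.026,"twist": 0,"hand": 0.015},{"x": 0.02,"y": 0,"z": -0.026,"twist": 0,"hand": 0.015}])

```text
clock: 20.7
tool_pos: [0.5229, 0.1535, 0.324]
eef_rot: [[0.924, 0.0, 0.382], [-0.382, 0.001, 0.924], [0.0, -1.0, 0.001]]
force: [0.5, 0.1, -0.8]
grip_width: 0.265
```

>>> arm_command(steps=[{"x": 0.02,"y": 0,"z": -0.026,"twist": 0,"hand": 0.015},{"x": 0.014,"y": 0,"z": -0.02,"twist": 0,"hand": 0.015},{"x": 0.008,"y": 0,"z": -0.01,"twist": 0,"hand": 0.015},{"x": 0.004,"y": 0,"z": -0.005,"twist": 0,"hand": 0.015},{"x": 0,"y": 0,"z": 0,"twist": 0,"hand": 0.015},{"x": 0,"y": 0,"z": 0,"twist": 0,"hand": 0.015},{"x": 0,"y": 0,"z": 0,"twist": 0,"hand": 0.015},{"x": 0,"y": 0,"z": 0,"twist": 0,"hand": 0.015},{"x": 0,"y": 0,"z": 0,"twist": 0,"hand": 0.015},{"x": 0,"y": 0,"z": 0,"twist": 0,"hand": 0.015}])

```text
clock: 21.53
tool_pos: [0.5419, 0.0821, 0.3231]
eef_rot: [[0.925, -0.0, 0.381], [-0.381, 0.0, 0.925], [-0.0, -1.0, -0.0]]
force: [0.6, -0.2, -1.2]
grip_width: 0.268
```

```bash
cat > lens.py <<'E'
from fit import *
import sys
go(.5415,.0800,.140,67.5)
s=sense();zl=s['tool_pos'][2]-.1735;print('expected lens z',round(zl,4))
for n in('scene','top'):
    q,e=snap(n);P=cloud(n,e).reshape(-1,3)
    B=P[(np.hypot(P[:,0]-.61,P[:,1]-.0512)<.042)&(abs(P[:,2]-zl-.0)<.02)]
    print(n,len(B))
    if len(B)<30: continue
    c=cv2.minEnclosingCircle((B[:,:2]*1000).astype(np.float32));print('circ',np.round(c[0],1),round(c[1],1))
    A=np.c_[B[:,:2]-B[:,:2].mean(0),np.ones(len(B))]
    f=least_squares(lambda k:A@k-B[:,2],[0,0,zl],loss='soft_l1',f_scale=.001).x
    print('plane slopes deg',np.degrees(f[:2]).round(2),'z',f[2].round(4),'pct z',np.percentile(B[:,2],[5,25,50,75,95,99]).round(4),'mean',B.mean(0).round(4))
    if len(sys.argv)>1 and n=='scene': cv2.imwrite('pics/'+sys.argv[1],cv2.resize(q[160:280,260:420],None,fx=5,fy=5,interpolation=cv2.INTER_CUBIC)[:,:,::-1])
E
python3 lens.py t6.png
```

```text
t 21.53 grasp [0.5419 0.0821 0.1681] jaw 67.6 | twist 0.002 x 0.0004 y 0.0281 z -0.0021 grip 0.268 F [ 0.6 -0.2 -1.2] tilt [-0. -0.]
expected lens z 0.1496
scene 762
circ [607.3  53.2] 38.8
plane slopes deg [-1.58  0.3 ] z 0.1519 pct z [0.1478 0.1504 0.1519 0.1541 0.1567 0.1579] mean [0.6117 0.0531 0.1521]
top 279
circ [611.5  52.7] 33.3
plane slopes deg [ 0.95 -0.31] z 0.1527 pct z [0.1477 0.1504 0.1526 0.1555 0.1583 0.1597] mean [0.6189 0.0439 0.1529]
```

View pics/t6.png

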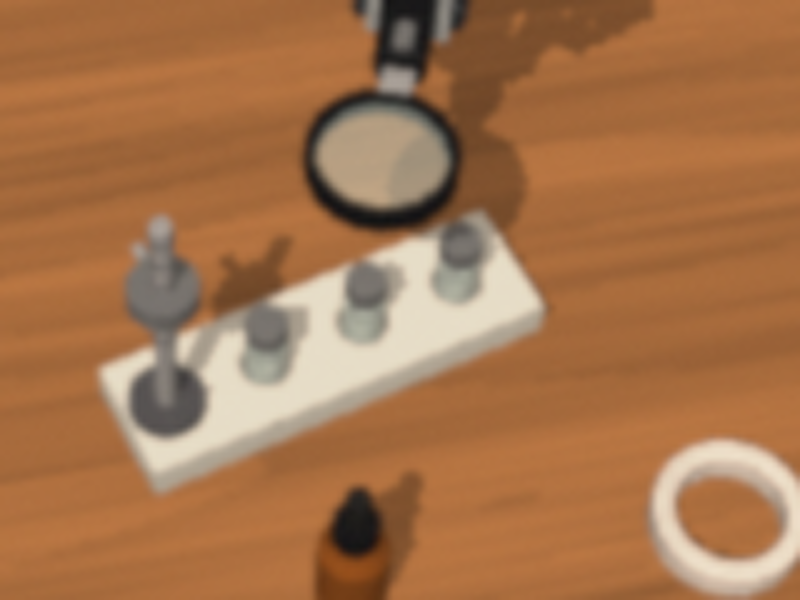

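All three vials stand upright in their wells (crop (265,340), (362,300) and (458,262)), and the loupe hangs level at (385,160). Now lowering to the collar height with a small correction.

>>> arm_command(steps=[{"x": 0,"y": 0.003,"z": -0.002,"twist": 0,"hand": 0.015},{"x": 0,"y": 0.005,"z": 0,"twist": 0,"hand": 0.015},{"x": 0,"y": 0.006,"z": 0,"twist": 0,"hand": 0.015},{"x": 0,"y": 0.006,"z": 0,"twist": 0,"hand": 0.015},{"x": 0,"y": 0.005,"z": 0,"twist": 0,"hand": 0.015},{"x": 0,"y": 0.0025,"z": 0,"twist": 0,"hand": 0.015},{"x": 0,"y": 0,"z": 0,"twist": 0,"hand": 0.015},{"x": 0,"y": 0,"z": 0,"twist": 0,"hand": 0.015},{"x": 0,"y": 0,"z": 0,"twist": 0,"hand": 0.015},{"x": 0,"y": 0,"z": 0,"twist": 0,"hand": 0.015}])

```text
clock: 22.47
tool_pos: [0.5414, 0.0795, 0.2959]
eef_rot: [[0.924, 0.0, 0.382], [-0.382, 0.0, 0.924], [0.0, -1.0, 0.0]]
force: [-0.3, 0.1, -1.7]
grip_width: 0.267
```

```bash
cat > fin.py <<'E'
from fit import *
s=sense();print('t',s['clock'],s['tool_pos'].round(4),'lens z kin',(s['tool_pos'][2]-.1735).round(4))
for n,pc in(('scene',(.638,-.0457)),('top',(.6362,-.0452))):
    D=[];Q=None
    for _ in range(10):
        q,e=snap(n);D.append(e);Q=q
    D=np.array(D);d=np.median(np.where(D>0,D,np.nan),0);d=np.nan_to_num(d)
    C=cloud(n,d);P=C.reshape(-1,3);g=Q.reshape(-1,3).astype(int).sum(1)
    r=np.hypot(P[:,0]-pc[0],P[:,1]-pc[1])
    z=P[(r>.007)&(r<.0145)&(P[:,2]>.112)&(P[:,2]<.135),2];h=np.histogram(z,np.arange(.112,.136,.002));print(n,'collar',len(z),np.median(z).round(4),h[0])
    print(' post top',np.sort(P[(r<.004)&(P[:,2]>.15),2])[::-1][:8].round(4),' desk',np.median(P[(abs(P[:,0]-.5)<.04)&(abs(P[:,1]+.02)<.05)&(P[:,2]<.03),2]).round(4))
    zl=s['tool_pos'][2]-.1735
    R=np.hypot(P[:,0]-.6105,P[:,1]-.0512);k=(R<.042)&(abs(P[:,2]-zl)<.02)
    B=P[k];G=g[k];print(' loupe n',len(B),'dark rim z',np.percentile(B[G<150,2],[10,50,75,90]).round(4),'glass z',np.median(B[(G>250)&(R[k]<.02),2]).round(4) if n=='scene' else '')
    c=cv2.minEnclosingCircle((B[:,:2]*1000).astype(np.float32));print(' circ',np.round(c[0],1),round(c[1],1))
    kk=R[k]<.022;A=np.c_[B[kk,:2]-B[kk,:2].mean(0),np.ones(kk.sum())]
    if kk.sum()>20:
        f=np.linalg.lstsq(A,B[kk,2],rcond=None)[0];print(' glass slope deg',np.degrees(f[:2]).round(2),'z',f[2].round(4))
    if n=='scene':
        for x,y in((.598,.0994),(.611,.0511),(.6239,.0028)): print(' vial',cyl(P,x,y,.024,.053))
E
python3 fin.py
```

```text
t 22.4667 [0.5414 0.0795 0.2959] lens z kin 0.1224
scene collar 92 0.1214 [ 7  2  2  4 58 19  0  0  0  0  0  0]
 post top [0.1659 0.1659 0.1657 0.1656 0.1654 0.1653 0.1653 0.165 ]  desk 0.0002
 loupe n 709 dark rim z [0.1212 0.1275 0.1283 0.1289] glass z 0.1239
 circ [606.4  52.1] 37.9
 glass slope deg [ 0.02 -0.25] z 0.1239
 vial (array([0.5972, 0.099 ]), 57, np.float64(0.0004), np.float64(0.024))
 vial (array([0.6097, 0.0515]), 47, np.float64(0.0003), np.float64(0.0252))
 vial (array([0.6233, 0.0029]), 57, np.float64(0.0004), np.float64(0.0243))
top collar 69 0.1217 [ 0  0  0  6 33 28  2  0  0  0  0  0]
 post top [0.1667 0.1657 0.1648 0.1647 0.1647 0.1646 0.1635]  desk 0.0005
 loupe n 255 dark rim z [0.1275 0.1282 0.1289 0.1295] glass z 
 circ [610.2  50.6] 33.1
 glass slope deg [ 0.72 -0.48] z 0.1237
```

The 10-frame averages agree. The collar top is at 121.5 mm. The rim top is at about 128 mm, which puts the lens middle at 122 mm, and the lens is level within 0.7° and within 1 mm of the vial. I'll make a final half-millimetre trim, let it settle and hand in.

>>> arm_command(steps=[{"x": 0,"y": 0.0005,"z": 0.0005,"twist": 0,"hand": 0.015},{"x": 0,"y": 0,"z": 0,"twist": 0,"hand": 0.015},{"x": 0,"y": 0,"z": 0,"twist": 0,"hand": 0.015},{"x": 0,"y": 0,"z": 0,"twist": 0,"hand": 0.015},{"x": 0,"y": 0,"z": 0,"twist": 0,"hand": 0.015},{"x": 0,"y": 0,"z": 0,"twist": 0,"hand": 0.015},{"x": 0,"y": 0,"z": 0,"twist": 0,"hand": 0.015},{"x": 0,"y": 0,"z": 0,"twist": 0,"hand": 0.015},{"x": 0,"y": 0,"z": 0,"twist": 0,"hand": 0.015},{"x": 0,"y": 0,"z": 0,"twist": 0,"hand": 0.015}])

```text
clock: 24.3
tool_pos: [0.5415, 0.0799, 0.2951]
eef_rot: [[0.924, -0.0, 0.382], [-0.382, -0.0, 0.924], [0.0, -1.0, -0.0]]
force: [-0.2, -0.2, -0.9]
grip_width: 0.265
```

```bash
python3 fin.py | grep -E "t |collar|rim|circ|slope" && python3 -c "
from cell import *;print(hand_in())"
```

```text
t 24.3 [0.5415 0.0799 0.2951] lens z kin 0.1216
scene collar 92 0.1214 [ 3  3  1  6 61 18  0  0  0  0  0  0]
 post top [0.166  0.1657 0.1657 0.165  0.165  0.1648 0.1647 0.1647]  desk 0.0002
 loupe n 707 dark rim z [0.1199 0.1268 0.1277 0.128 ] glass z 0.1231
 circ [606.7  51.3] 37.4
 glass slope deg [-0.02 -0.05] z 0.1231
top collar 71 0.1219 [ 0  0  0  1 37 31  2  0  0  0  0  0]
 post top [0.167  0.1664 0.1658 0.1647 0.1647 0.1647 0.1645 0.1643]  desk 0.0004
 loupe n 264 dark rim z [0.1267 0.1279 0.1285 0.1291] glass z 
 circ [610.4  51.1] 33.2
 glass slope deg [-0.3   0.98] z 0.1234
the job is handed in; nothing more can be done
None
```

The job is handed in at about 25 s of the 72 s allowed. Both loose grey-capped vials stand upright in the far and middle wells, and the arm is holding the loupe level over the middle vial at the collar's height.

**Vials:** After both placings, all three vials measured the same height (tops about 58–59 mm) and sat within about 1.5 mm of the well centres. I picked the two with grey caps on clear bodies and left the turquoise and orange look-alikes alone.

**Lens:**

| Check | Measured | Target |
|---|---|---|
| Height, middle of lens | about 121.6 mm from the arm's pose; rim top 127–128 mm on camera | collar top, 121.4–121.9 mm |
| Centre (top camera) | (610.4, 51.1) mm | middle well at about (611, 51) mm; vial fit (609.7, 51.5) mm |
| Tilt | about 0° (scene camera), up to 1° (top camera) | level |

**Disagreements:**
- The top camera sees much less of the glass, so I put its tilt reading of up to 1° down to noise; the arm's own pose shows no tilt.
- The scene camera's enclosing circle for the lens came out about 4 mm off and too large (37 mm radius against 33 mm). It also picks up the side of the rim and the handle neck, so I did not use it.

The collar read the same height before and after the loupe moves. I did not re-measure the other things on the desk. No contact force showed while the lens was held in place.

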